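Sort out mixed-up props on two kiln shelves

ROBOT

A 6-joint arm with a two-finger parallel gripper is mounted at the origin on the work surface. World frame = base frame: x ahead of the robot, y to its left, z up, the work surface at z = 0. Lengths are in m, angles in rad, forces in N, time in s.
With the tool pointing down it reaches from about 0.25 to 0.85 m from the base axis. Payload 12.5 kg.
Tool frame: the origin (TCP) lies midway between the tips of the shut fingers; the grasp point (between the pads) lies 19 mm behind it; z points along the fingers, y is the line along which they close (so a half turn about z gives the same grasp; the last joint's range is limited). The gripper opens to 93 mm and grips with 3 to 60 N. Pads are 15 mm wide; open, the fingers measure 128 mm over their backs; the gripper's body (75 mm by 188 mm) begins 65 mm behind the grasp point.
Start: joints at [1.178, 0.351, 1.652, -0, 1.139, -0.085], TCP at [0.167, 0.524, 0.219] pointing down, gripper open.
Joint ranges: [-2.75, 2.75], [-0.79, 2.1], [0.01, 2.65], [-1.57, 4.71], [0.07, 3.14], [-2.87, 2.87]. Speed limits (rad/s): [2.22, 2.22, 2.79, 3.14, 3.14, 3.14].

INTERFACE

Orientations are given as a rotation vector (axis times angle).
In Python, from plant import robot, imaging, sign_off gives the robot as it stands.
- The arm moves only by the tool send_rows, never from a script. Its argument "rows" is a list that holds one entry, the list of rows, each a list of 7 numbers: the gripper command: -1 is fully open, 1 is shut, values between are in proportion, then the shift along the tool's x, y, z in m, then the turn, a rotation vector about the tool's x, y, z in rad. A call has 1 to 5 rows; each row is the pose to reach, as a shift and turn from the pose commanded when the call began, along the tool's axes at that moment; what a row does not reach only later rows make up. A row lasts 1/12 s, in which the tool goes at most 41.7 mm and 7.16 degrees, less where a joint would pass 70% of its speed; a pose out of reach is approached as far as the arm can. A call with a gripper value outside its range is refused whole. The fingers move at their own pace and stop on an object; "grip_force" is the grip in N (left out, the last holds). Time passes only in rows, so rows that repeat a pose let the fingers close. It gives the time, the measured TCP pose, the force, the opening and the grip force at its end, in the units of the state.
- robot.get_obs(): the state, without advancing time (a new reading comes with each control period).
- imaging.get_image(name): name is "side" or "top"; returns a dict with "img" (384x512x3 uint8, blue, green, red), "range_z" (384x512 float32, m along the optical axis (not along the pixel's ray), 0 where there is no reading), "fx", "fy", "cx", "cy" (pixels), "R" (3x3) and "t" (3): a world point X has camera coordinates R X + t. Camera axes: x right, y down, z forward; pixel columns grow to the right and rows downward; lengths in m; the calibration is good to about 2 mm. A picture is of the moment at which its call begins.
- sign_off(): hands the job in; it is judged then, once.
The state is a dict: "time_s": time; "joint_positions": joint angles; "dq": joint speeds; "effort": joint torques, N m; "eef_pos": TCP position; "orientation": TCP orientation; "ft_force": force on the tool from outside, world axes, zero at the start; "wrist_torque": the same for the moment, N m; "finger_gap": opening from 0.0 (shut) to 1.0 (fully open); "gripper_force": force on a finger pad.
Only numpy, scipy, OpenCV 4.12 (cv2) and the standard library are available. Lean on these libraries where they do the work, as an engineer would, in place of code of your own. Each camera call takes 0.05 s, during which the arm holds its last target. There are 200 camera calls.

TASK

Two kiln shelves are being packed side by side, but their props have got mixed up, so the next shelves would not lie level. Swap the wrong ones over, one at a time (the bare bench between the two shelves is free for standing a prop aside meanwhile), until the shelf with the tall vase carries the three tall square props and the shelf with the low bowl carries the three short round props, one standing upright in the middle of each bare round patch. Leave the props that are already on the right shelf, the vase and the bowl standing where they are.

Things in the scene. Friction and masses are not known exactly. Their poses are not given: they have to be found in the camera images.
- shelf_vase: The vase's kiln shelf: fixed dark slab, white-washed, 220 (own x) x 230 (own y) x 14 mm. Origin: centre of underside, z up. Bare dark round patches, 52 mm across, for props, centred at own (x, y) = (-75, 85), (-75, -85), (80, 0) mm on its top face; each holds one prop at the start. Lies left or right of the other shelf, turned at most 15 degrees; needs the tall props.
- shelf_bowl: The bowl's kiln shelf: fixed dark slab, white-washed, 220 (own x) x 230 (own y) x 14 mm. Origin: centre of underside, z up. Bare dark round patches, 52 mm across, for props, centred at own (x, y) = (-75, 85), (-75, -85), (80, 0) mm on its top face; each holds one prop at the start. Needs the short props. Around the midpoint of the two shelf origins the bench (z = 0) is free, at least 120 mm wide.
- tall_1: A tall prop: buff refractory square post 40 x 40 x 95 mm with notched (castellated) ends, 240 g. Origin: centre of its underside, z up along the post, x and y square to its faces; any yaw. At the start it stands on one of the six patches. The tall props are alike.
- tall_2: A tall prop: buff refractory square post 40 x 40 x 95 mm with notched (castellated) ends, 240 g. Origin: centre of its underside, z up along the post, x and y square to its faces; any yaw. At the start it stands on one of the six patches. The tall props are alike.
- tall_3: A tall prop: buff refractory square post 40 x 40 x 95 mm with notched (castellated) ends, 240 g. Origin: centre of its underside, z up along the post, x and y square to its faces; any yaw. At the start it stands on one of the six patches. The tall props are alike.
- short_1: A short prop: buff refractory round tube 38 mm across, 65 mm high, with a 20 mm bore open at the top, 120 g. Origin: centre of its underside, z up along the tube. At the start it stands on one of the six patches. The short props are alike.
- short_2: A short prop: buff refractory round tube 38 mm across, 65 mm high, with a 20 mm bore open at the top, 120 g. Origin: centre of its underside, z up along the tube. At the start it stands on one of the six patches. The short props are alike.
- short_3: A short prop: buff refractory round tube 38 mm across, 65 mm high, with a 20 mm bore open at the top, 120 g. Origin: centre of its underside, z up along the tube. At the start it stands on one of the six patches. The short props are alike.
- vase: Glazed bud vase, pale blue, 58 mm across its belly, 80 mm high, standing loose near the middle of its shelf. Origin: centre of its underside, z up. To be left alone.
- bowl: Glazed low bowl, pink, 84 mm across the rim, 42 mm high, standing loose near the middle of its shelf. Origin: centre of its underside, z up. To be left alone.
Mind the look-alikes: they are no part of the job. What is shaped like the short_2 but orange or red is not meant.

How it is judged:
At the end, for the whole second after the job is handed in: Tall props on the vase's shelf, short props on the bowl's, each within 12 mm (along each shelf axis) of a bare patch's centre, foot on the shelf within 5 mm, upright within 0.1 rad, at rest; vase and bowl within 20 mm of their starts and upright within 0.15 rad (((x of tall_1 in the frame of shelf_vase between -0.087 and -0.063 m and y of tall_1 in the frame of shelf_vase between 0.073 and 0.097 m) or (x of tall_1 in the frame of shelf_vase between -0.087 and -0.063 m and y of tall_1 in the frame of shelf_vase between -0.097 and -0.073 m) or (x of tall_1 in the frame of shelf_vase between 0.068 and 0.092 m and y of tall_1 in the frame of shelf_vase between -0.012 and 0.012 m)) and z of tall_1 in the frame of shelf_vase between 0.009 and 0.019 m and angle between each of tall_1, tall_2, tall_3, short_1, short_2, short_3's own z axis and vertical below 0.1 rad and linear speed of each of tall_1, tall_2, tall_3, short_1, short_2, short_3 below 0.02 m/s and ((x of tall_2 in the frame of shelf_vase between -0.087 and -0.063 m and y of tall_2 in the frame of shelf_vase between 0.073 and 0.097 m) or (x of tall_2 in the frame of shelf_vase between -0.087 and -0.063 m and y of tall_2 in the frame of shelf_vase between -0.097 and -0.073 m) or (x of tall_2 in the frame of shelf_vase between 0.068 and 0.092 m and y of tall_2 in the frame of shelf_vase between -0.012 and 0.012 m)) and z of tall_2 in the frame of shelf_vase between 0.009 and 0.019 m and ((x of tall_3 in the frame of shelf_vase between -0.087 and -0.063 m and y of tall_3 in the frame of shelf_vase between 0.073 and 0.097 m) or (x of tall_3 in the frame of shelf_vase between -0.087 and -0.063 m and y of tall_3 in the frame of shelf_vase between -0.097 and -0.073 m) or (x of tall_3 in the frame of shelf_vase between 0.068 and 0.092 m and y of tall_3 in the frame of shelf_vase between -0.012 and 0.012 m)) and z of tall_3 in the frame of shelf_vase between 0.009 and 0.019 m and ((x of short_1 in the frame of shelf_bowl between -0.087 and -0.063 m and y of short_1 in the frame of shelf_bowl between 0.073 and 0.097 m) or (x of short_1 in the frame of shelf_bowl between -0.087 and -0.063 m and y of short_1 in the frame of shelf_bowl between -0.097 and -0.073 m) or (x of short_1 in the frame of shelf_bowl between 0.068 and 0.092 m and y of short_1 in the frame of shelf_bowl between -0.012 and 0.012 m)) and z of short_1 in the frame of shelf_bowl between 0.009 and 0.019 m and ((x of short_2 in the frame of shelf_bowl between -0.087 and -0.063 m and y of short_2 in the frame of shelf_bowl between 0.073 and 0.097 m) or (x of short_2 in the frame of shelf_bowl between -0.087 and -0.063 m and y of short_2 in the frame of shelf_bowl between -0.097 and -0.073 m) or (x of short_2 in the frame of shelf_bowl between 0.068 and 0.092 m and y of short_2 in the frame of shelf_bowl between -0.012 and 0.012 m)) and z of short_2 in the frame of shelf_bowl between 0.009 and 0.019 m and ((x of short_3 in the frame of shelf_bowl between -0.087 and -0.063 m and y of short_3 in the frame of shelf_bowl between 0.073 and 0.097 m) or (x of short_3 in the frame of shelf_bowl between -0.087 and -0.063 m and y of short_3 in the frame of shelf_bowl between -0.097 and -0.073 m) or (x of short_3 in the frame of shelf_bowl between 0.068 and 0.092 m and y of short_3 in the frame of shelf_bowl between -0.012 and 0.012 m)) and z of short_3 in the frame of shelf_bowl between 0.009 and 0.019 m and distance of each of vase, bowl from where it was at the start of the episode below 0.02 m and angle between each of vase, bowl's own z axis and vertical below 0.15 rad); the robot touches nothing.
It fails at once if the vase or the bowl is shifted by more than 20 mm (distance of any of vase, bowl from where it was at the start of the episode above 0.02 m).
It fails at once if a prop that was already on its right shelf is moved by more than 20 mm (distance of any of tall_1, short_3 from where it was at the start of the episode above 0.02 m).
It also fails if it takes over 120 s, if anything falls off the work surface, if the arm or the gripper's body presses on something with over 40 N, if the wrist force passes 120 N, or if a joint passes its speed limit or range.

## Working session

There is one attempt and no reset: what is moved stays moved. The work goes in short steps, Python scripts to look and compute and a tool call to move; the robot and the scene stay as the last step left them, time stands still between calls to the robot, and variables do not carry over. Pictures are saved under pics/ and viewed, at most 14 in all, crops included, and the job is handed in when it is done.

Besides the shell and the picture viewer there is one more tool, called after ">>>" as name(argument=value, ...), one argument or row to a line, values as JSON. send_rows: Moves the arm, as the interface text tells. Its arguments: {"type":"object","properties":{"rows":{"type":"array","items":{"type":"array","items":{"type":"array","items":{"type":"number"}}}},"grip_force":{"type":"number"}},"required":["rows"]}

```bash
mkdir -p pics
python3 - <<'E'
from plant import robot, imaging
import cv2,numpy as np
o=robot.get_obs();print({k:np.round(v,3) for k,v in o.items()})
for n in("top","side"):
    d=imaging.get_image(n);cv2.imwrite(f"pics/{n}0.png",d["img"]);np.savez(f"{n}0.npz",**d)
    print(n,d["fx"],d["cx"],d["cy"],d["R"].round(3).tolist(),d["t"])
E
```

```text
{'time_s': np.float64(0.0), 'joint_positions': array([ 1.178,  0.351,  1.652, -0.   ,  1.139, -0.085]), 'dq': array([-0.   ,  0.001, -0.   , -0.   ,  0.001, -0.001]), 'effort': array([-1.0000e-03, -4.9730e+01, -2.8527e+01,  7.0000e-02,  2.5000e-02,
       -0.0000e+00]), 'eef_pos': array([0.166, 0.524, 0.218]), 'orientation': array([-4.810e-01, -3.104e+00,  2.000e-03]), 'ft_force': array([-0.069, -0.953,  0.732]), 'wrist_torque': array([-0.012,  0.029,  0.053]), 'gripper_force': np.float64(0.0), 'finger_gap': np.float64(1.0)}
top 357.3626955411374 256.14290073897325 186.5424810723851 [[-0.022, -1.0, -0.001], [-0.977, 0.021, -0.211], [0.211, -0.004, -0.977]] [-0.02889428  0.48747707  0.86882951]
side 435.29579247283374 249.93633441739289 199.13152981781363 [[0.985, -0.171, 0.016], [-0.12, -0.75, -0.65], [0.123, 0.639, -0.759]] [-0.47893122  0.05414555  1.21340323]
```

View pics/top0.png

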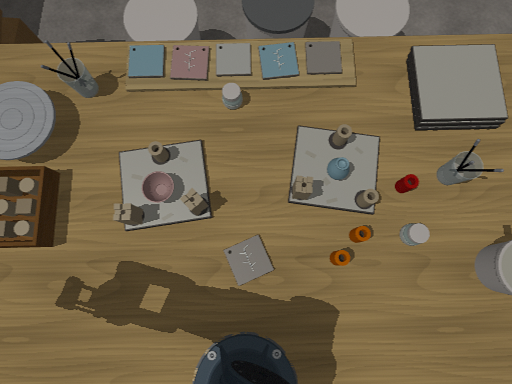

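View pics/side0.png

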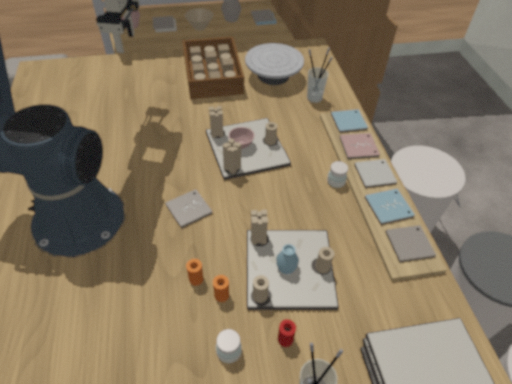

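```bash
cat > h.py <<'E'
import cv2,numpy as np
def cloud(d):
    z=d["range_z"];v,u=np.mgrid[:384,:512]
    P=np.stack([(u-d["cx"])/d["fx"]*z,(v-d["cy"])/d["fy"]*z,z],-1)
    W=(P-d["t"])@d["R"];W[z<=0]=np.nan
    return W
def props(W,zmin=.066,zmax=.13,box=(.2,.62,-.4,.4)):
    m=(W[...,2]>zmin)&(W[...,2]<zmax)&(W[...,0]>box[0])&(W[...,0]<box[1])&(W[...,1]>box[2])&(W[...,1]<box[3])
    n,l,s,c=cv2.connectedComponentsWithStats(m.astype(np.uint8))
    out=[]
    for i in range(1,n):
        if s[i,4]<15: continue
        Q=W[l==i];top=np.percentile(Q[:,2],90);T=Q[Q[:,2]>top-.008]
        r=cv2.minAreaRect((T[:,:2]*1000).astype(np.float32))
        out.append((c[i].round(),s[i,4],round(top,3),np.round(r[0],1),np.round(r[1],1),round(r[2],1)))
    return out
E
python3 - <<'E'
from h import *
for n in("top","side"):
    d=dict(np.load(n+"0.npz"));W=cloud(d)
    print(n);[print(*p) for p in props(W)]
    hsv=cv2.cvtColor(d["img"],cv2.COLOR_BGR2HSV)
    m=((W[...,2]>.008)&(W[...,2]<.02)&(W[...,0]>.2)&(W[...,0]<.62)&(abs(W[...,1])<.4)).astype(np.uint8)
    k,l,s,c=cv2.connectedComponentsWithStats(m)
    for i in range(1,k):
        if s[i,4]>1500:
            Q=W[l==i];r=cv2.minAreaRect((Q[:,:2]*1000).astype(np.float32));print("shelf",c[i].round(),s[i,4],np.median(Q[:,2]).round(4),np.round(r[0],1),np.round(r[1],1),round(r[2],2))
E
```

```text
top
[344. 135.] 71 0.081 [ 611.9 -270.1] [33.9 15.5] 88.5
[156. 149.] 164 0.081 [587.2 216.8] [36.9 36. ] 44.6
[340. 165.] 238 0.095 [ 532.5 -255.3] [29.7 31.3] 43.6
[303. 186.] 341 0.111 [ 478.9 -155.6] [39.9 40.2] 83.4
[193. 200.] 335 0.11 [448.2 116.3] [40.7 39.7] 40.9
[370. 196.] 167 0.082 [ 450.6 -323.6] [35.9 36.1] 11.0
[125. 212.] 404 0.11 [421.2 280.8] [40.3 41.8] 0.1
[363. 230.] 44 0.068 [ 365.5 -301.1] [35.4 21.9] 74.8
[341. 263.] 15 0.068 [ 289.7 -239.4] [16.6  6.8] 71.0
shelf [337. 173.] 4656 0.0151 [ 535.2 -253.3] [230.  207.2] 80.64
shelf [165. 183.] 4946 0.0147 [508.8 208.2] [220.4 230.3] 7.7
shelf [248. 260.] 1510 0.012 [303.6 -15.5] [99.7 99.8] 22.85
side
[215. 116.] 244 0.109 [421.9 280.6] [45.8 40. ] 89.9
[271. 127.] 103 0.079 [588.1 216.4] [42.5 34.9] 79.1
[231. 150.] 315 0.109 [449.2 116.8] [44.3 44.7] 43.2
[258. 221.] 357 0.109 [ 479.5 -155.1] [44.9 39.9] 83.2
[288. 254.] 252 0.094 [ 533.1 -254.8] [32.1 29. ] 75.1
[321. 255.] 74 0.08 [ 613.1 -271.6] [13.4 34.2] 0.5
[260. 283.] 201 0.08 [ 452.4 -323.9] [36.5 36.5] 62.9
shelf [249. 150.] 2136 0.0131 [509.2 209.1] [220.5 237.8] 7.85
shelf [286. 273.] 4746 0.0135 [ 536.8 -252.1] [234. 207.] 80.55
```

Run:
```python
from h import *
for n in("top","side"):
    d=dict(np.load(n+"0.npz"));W=cloud(d)
    print(n);[print(*p) for p in props(W,box=(.55,.68,-.35,-.2))]
    m=((W[...,2]>.008)&(W[...,2]<.02)&(W[...,0]>.38)&(W[...,0]<.7)&(W[...,1]>-.4)&(W[...,1]<-.1)).astype(np.uint8)
    k,l,s,c=cv2.connectedComponentsWithStats(m);i=1+s[1:,4].argmax()
    Q=W[l==i];r=cv2.minAreaRect((Q[:,:2]*1000).astype(np.float32));print(np.round(r[0],1),np.round(r[1],1),round(r[2],2))
for nm,c,a in(("vase",(540.5,-253.5),-9.4),("bowl",(509,208.5),7.75)):
    t=np.radians(a);R=np.array([[np.cos(t),-np.sin(t)],[np.sin(t),np.cos(t)]])
    print(nm,(np.array([[-75,85],[-75,-85],[80,0]])@R.T+c).round(1).tolist())
```

```text
top
[344. 131.] 158 0.081 [ 623.6 -270.6] [36.6 36.7] 52.0
[ 541.7 -254.4] [229.9 220.5] 80.61
side
[325. 254.] 184 0.08 [ 624.8 -270.5] [37.  36.9] 23.0
[ 543.1 -253.2] [234.  219.8] 80.55
vase [[480.4, -157.4], [452.6, -325.1], [619.4, -266.6]]
bowl [[423.2, 282.6], [446.1, 114.2], [588.3, 219.3]]
```

>>> send_rows(
  rows=[
    [[-0.3, 0, 0, 0, 0, 0, -0.307], [-0.3, 0, 0, 0, 0, 0, -0.307], [-0.3, 0, 0, 0, 0, 0, -0.307], [-0.3, 0, 0, 0, 0, 0, -0.307], [-0.3, 0, 0, 0, 0, 0, -0.307]],
  ],
  grip_force=25,
)

```text
time_s: 0.52
eef_pos: [0.1665, 0.524, 0.2184]
orientation: [-0.005, -3.141, 0.001]
ft_force: [0.2, 0.1, 0.4]
finger_gap: 0.693
gripper_force: 0.0
```

>>> send_rows(
  rows=[
    [[-0.3, -0.0915, -0.159, 0, 0, 0, 0], [-0.3, -0.0915, -0.159, 0, 0, 0, 0], [-0.3, -0.0915, -0.159, 0, 0, 0, 0], [-0.3, -0.0915, -0.159, 0, 0, 0, 0], [-0.3, -0.0915, -0.159, 0, 0, 0, 0]],
  ],
)

```text
time_s: 0.93
eef_pos: [0.2591, 0.3618, 0.2185]
orientation: [0.007, 3.142, -0.002]
ft_force: [1.1, 0.9, -0.4]
finger_gap: 0.648
gripper_force: 0.0
```

>>> send_rows(
  rows=[
    [[-0.3, -0.0915, -0.159, 0, 0, 0, 0], [-0.3, -0.0915, -0.159, 0, 0, 0, 0], [-0.3, -0.0915, -0.159, 0, 0, 0, 0], [-0.3, -0.0915, -0.159, 0, 0, 0, 0], [-0.3, -0.0915, -0.159, 0, 0, 0, 0]],
  ],
)

```text
time_s: 1.35
eef_pos: [0.3507, 0.2028, 0.2188]
orientation: [0.008, 3.141, -0.001]
ft_force: [-0.4, 0.3, 0.8]
finger_gap: 0.651
gripper_force: 0.0
```

>>> send_rows(
  rows=[
    [[-0.3, -0.0915, -0.159, 0, 0, 0, 0], [-0.3, -0.0915, -0.159, 0, 0, 0, 0], [-0.3, -0.0915, -0.159, 0, 0, 0, 0], [-0.3, -0.0915, -0.159, 0, 0, 0, 0], [-0.3, -0.0915, -0.159, 0, 0, 0, 0]],
  ],
)

```text
time_s: 1.77
eef_pos: [0.4425, 0.0434, 0.2188]
orientation: [0.009, 3.141, -0.001]
ft_force: [-0.6, 0.5, -1.2]
finger_gap: 0.65
gripper_force: 0.0
```

>>> send_rows(
  rows=[
    [[-0.3, -0.0915, -0.159, 0, 0, 0, 0], [-0.3, -0.0915, -0.159, 0, 0, 0, 0], [-0.3, -0.0915, -0.159, 0, 0, 0, 0], [-0.3, -0.0915, -0.159, 0, 0, 0, 0], [-0.3, -0.0915, -0.159, 0, 0, 0, 0]],
  ],
)

```text
time_s: 2.18
eef_pos: [0.5337, -0.1162, 0.2184]
orientation: [0.009, 3.141, -0.001]
ft_force: [-0.1, 0.1, 0.6]
finger_gap: 0.646
gripper_force: 0.0
```

>>> send_rows(
  rows=[
    [[-0.3, -0.0915, -0.159, 0, 0, 0, 0], [-0.3, -0.0915, -0.159, 0, 0, 0, 0], [-0.3, -0.0915, -0.159, 0, 0, 0, 0], [-0.3, -0.0915, -0.159, 0, 0, 0, 0], [-0.3, -0.0915, -0.159, 0, 0, 0, 0]],
  ],
)

```text
time_s: 2.6
eef_pos: [0.6245, -0.2753, 0.2178]
orientation: [0.009, 3.141, -0.001]
ft_force: [-0.6, 0.6, -0.1]
finger_gap: 0.649
gripper_force: 0.0
```

>>> send_rows(
  rows=[
    [[-0.3, 0, 0, 0, 0, 0, 0], [-0.3, 0, 0, 0, 0, 0, 0]],
  ],
)

```text
time_s: 2.77
eef_pos: [0.6232, -0.2716, 0.2177]
orientation: [-0.006, -3.141, -0.001]
ft_force: [0.1, 0.6, 0.6]
finger_gap: 0.651
gripper_force: 0.0
```

>>> send_rows(
  rows=[
    [[-0.3, -0.001, 0.001, 0.04, 0, 0, 0], [-0.3, -0.001, 0.001, 0.08, 0, 0, 0], [-0.3, -0.001, 0.001, 0.12, 0, 0, 0], [-0.3, -0.001, 0.001, 0.155, 0, 0, 0], [-0.3, -0.001, 0.001, 0.175, 0, 0, 0]],
  ],
)

```text
time_s: 3.18
eef_pos: [0.6224, -0.2678, 0.0398]
orientation: [-0.002, -3.137, -0.004]
ft_force: [0.4, -0.8, -0.5]
finger_gap: 0.648
gripper_force: 0.0
```

>>> send_rows(
  rows=[
    [[-0.3, 0, 0, 0, 0, 0, 0], [1, 0, 0, 0, 0, 0, 0], [1, 0, 0, 0, 0, 0, 0], [1, 0, 0, 0, 0, 0, 0], [1, 0, 0, 0, 0, 0, 0]],
  ],
  grip_force=25,
)

```text
time_s: 3.6
eef_pos: [0.6253, -0.2704, 0.0457]
orientation: [0.001, 3.139, -0.002]
ft_force: [0.0, 1.1, -0.3]
finger_gap: 0.409
gripper_force: 0.3
```

>>> send_rows(
  rows=[
    [[1, 0, 0, 0, 0, 0, 0], [1, 0, 0, 0, 0, 0, 0], [1, 0, 0, -0.01, 0, 0, 0]],
  ],
)

```text
time_s: 3.85
eef_pos: [0.624, -0.2699, 0.0533]
orientation: [-0.001, -3.14, -0.001]
ft_force: [-0.3, -0.6, -1.6]
finger_gap: 0.405
gripper_force: 25.0
```

>>> send_rows(
  rows=[
    [[1, 0, 0, -0.03, 0, 0, 0], [1, 0, 0, -0.065, 0, 0, 0], [1, 0, 0, -0.1, 0, 0, 0], [1, 0, 0, -0.135, 0, 0, 0], [1, 0, 0, -0.165, 0, 0, 0]],
  ],
)

```text
time_s: 4.27
eef_pos: [0.6245, -0.2702, 0.2223]
orientation: [0.001, 3.14, -0.002]
ft_force: [0.2, -0.5, -1.9]
finger_gap: 0.406
gripper_force: 25.0
```

>>> send_rows(
  rows=[
    [[1, 0.01, 0.025, 0, 0, 0, 0], [1, 0.02, 0.05, 0, 0, 0, 0], [1, 0.03, 0.075, 0, 0, 0, 0], [1, 0.04, 0.1, 0, 0, 0, 0], [1, 0.05, 0.125, 0, 0, 0, 0]],
  ],
)

```text
time_s: 4.68
eef_pos: [0.5738, -0.1441, 0.2195]
orientation: [0.002, 3.141, -0.0]
ft_force: [0.7, -0.1, -2.2]
finger_gap: 0.404
gripper_force: 25.0
```

>>> send_rows(
  rows=[
    [[1, 0.015, 0.035, 0, 0, 0, 0], [1, 0.03, 0.07, 0, 0, 0, 0], [1, 0.04, 0.1, 0, 0, 0, 0], [1, 0.045, 0.115, 0, 0, 0, 0], [1, 0.049, 0.122, 0, 0, 0, 0]],
  ],
)

```text
time_s: 5.1
eef_pos: [0.525, -0.0212, 0.2196]
orientation: [-0.002, 3.141, 0.0]
ft_force: [-0.5, -0.9, -1.8]
finger_gap: 0.402
gripper_force: 25.0
```

>>> send_rows(
  rows=[
    [[1, 0, 0, 0, 0, 0, 0], [1, 0, 0, 0, 0, 0, 0]],
  ],
)

```text
time_s: 5.27
eef_pos: [0.526, -0.0237, 0.2192]
orientation: [0.001, 3.141, -0.001]
ft_force: [1.4, -0.6, -0.6]
finger_gap: 0.407
gripper_force: 25.0
```

Lower to about z = 0.030, release, rise.

>>> send_rows(
  rows=[
    [[1, 0, 0, 0.04, 0, 0, 0], [1, 0, 0, 0.08, 0, 0, 0], [1, 0, 0, 0.12, 0, 0, 0], [1, 0, 0, 0.15, 0, 0, 0], [1, 0, 0, 0.175, 0, 0, 0]],
  ],
)

```text
time_s: 5.68
eef_pos: [0.5252, -0.0245, 0.0411]
orientation: [-0.004, -3.14, -0.0]
ft_force: [-0.6, -0.0, -1.9]
finger_gap: 0.404
gripper_force: 25.0
```

>>> send_rows(
  rows=[
    [[1, 0, 0, 0.005, 0, 0, 0], [1, 0, 0, 0.01, 0, 0, 0], [1, 0, 0, 0.0135, 0, 0, 0], [1, 0, 0, 0.0135, 0, 0, 0], [1, 0, 0, 0.0135, 0, 0, 0]],
  ],
)

```text
time_s: 6.1
eef_pos: [0.5268, -0.0236, 0.0316]
orientation: [0.002, 3.139, -0.001]
ft_force: [0.8, 0.2, -1.5]
finger_gap: 0.404
gripper_force: 25.0
```

>>> send_rows(
  rows=[
    [[-0.3, 0, 0, 0, 0, 0, 0], [-0.3, 0, 0, 0, 0, 0, 0], [-0.3, 0, 0, 0, 0, 0, 0], [-0.3, 0, 0, 0, 0, 0, 0], [-0.3, 0, 0, 0, 0, 0, 0]],
  ],
)

```text
time_s: 6.52
eef_pos: [0.5258, -0.0231, 0.0303]
orientation: [0.001, 3.141, -0.0]
ft_force: [0.1, -0.3, -0.8]
finger_gap: 0.645
gripper_force: 0.0
```

>>> send_rows(
  rows=[
    [[-0.3, 0, 0, -0.03, 0, 0, 0], [-0.3, 0, 0, -0.07, 0, 0, 0], [-0.3, 0, 0, -0.11, 0, 0, 0], [-0.3, 0, 0, -0.15, 0, 0, 0], [-0.3, 0, 0, -0.188, 0, 0, 0]],
  ],
)

```text
time_s: 6.93
eef_pos: [0.5253, -0.0231, 0.2205]
orientation: [0.001, 3.141, -0.0]
ft_force: [-0.5, -0.1, 0.1]
finger_gap: 0.65
gripper_force: 0.0
```

>>> send_rows(
  rows=[
    [[-0.3, 0.01, 0.03, 0, 0, 0, 0], [-0.3, 0.02, 0.06, 0, 0, 0, 0], [-0.3, 0.031, 0.09, 0, 0, 0, 0], [-0.3, 0.041, 0.12, 0, 0, 0, 0], [-0.3, 0.052, 0.152, 0, 0, 0, 0]],
  ],
)

```text
time_s: 7.35
eef_pos: [0.4731, 0.13, 0.2183]
orientation: [0.002, 3.141, 0.0]
ft_force: [0.9, 0.6, -0.5]
finger_gap: 0.652
gripper_force: 0.0
```

>>> send_rows(
  rows=[
    [[-0.3, 0.013, 0.039, 0, 0, 0, 0], [-0.3, 0.026, 0.078, 0, 0, 0, 0], [-0.3, 0.038, 0.11, 0, 0, 0, 0], [-0.3, 0.046, 0.138, 0, 0, 0, 0], [-0.3, 0.052, 0.152, 0, 0, 0, 0]],
  ],
)

```text
time_s: 7.77
eef_pos: [0.4208, 0.2836, 0.2182]
orientation: [-0.002, 3.141, 0.001]
ft_force: [0.7, -1.0, -0.7]
finger_gap: 0.652
gripper_force: 0.0
```

>>> send_rows(
  rows=[
    [[-0.3, 0, 0, 0, 0, 0, 0], [-0.3, 0, 0, 0, 0, 0, 0], [-0.3, 0, 0, 0, 0, 0, 0]],
  ],
)

```text
time_s: 8.02
eef_pos: [0.4221, 0.2803, 0.2181]
orientation: [-0.002, -3.142, 0.0]
ft_force: [-0.2, 0.0, 0.6]
finger_gap: 0.653
gripper_force: 0.0
```

>>> send_rows(
  rows=[
    [[-0.3, 0, 0, 0.04, 0, 0, 0], [-0.3, 0, 0, 0.08, 0, 0, 0], [-0.3, 0, 0, 0.115, 0, 0, 0], [-0.3, 0, 0, 0.14, 0, 0, 0], [-0.3, 0, 0, 0.156, 0, 0, 0]],
  ],
)

```text
time_s: 8.43
eef_pos: [0.4213, 0.2791, 0.0595]
orientation: [-0.004, -3.139, 0.003]
ft_force: [0.2, 0.2, -0.6]
finger_gap: 0.651
gripper_force: 0.0
```

>>> send_rows(
  rows=[
    [[-0.3, 0, 0, 0, 0, 0, 0], [1, 0, 0, 0, 0, 0, 0], [1, 0, 0, 0, 0, 0, 0], [1, 0, 0, 0, 0, 0, 0], [1, 0, 0, 0, 0, 0, 0]],
  ],
  grip_force=30,
)

```text
time_s: 8.85
eef_pos: [0.4227, 0.2812, 0.0635]
orientation: [0.002, 3.139, 0.002]
ft_force: [0.3, -2.0, 4.7]
finger_gap: 0.424
gripper_force: 30.0
```

>>> send_rows(
  rows=[
    [[1, 0, 0, 0, 0, 0, 0], [1, 0, 0, 0, 0, 0, 0], [1, 0, 0, 0, 0, 0, 0]],
  ],
)

```text
time_s: 9.1
eef_pos: [0.4227, 0.2813, 0.0635]
orientation: [0.001, 3.139, 0.001]
ft_force: [0.5, -1.8, 8.5]
finger_gap: 0.431
gripper_force: 30.0
```

>>> send_rows(
  rows=[
    [[1, 0, 0, -0.03, 0, 0, 0], [1, 0, 0, -0.065, 0, 0, 0], [1, 0, 0, -0.1, 0, 0, 0], [1, 0, 0, -0.135, 0, 0, 0], [1, 0, 0, -0.158, 0, 0, 0]],
  ],
)

```text
time_s: 9.52
eef_pos: [0.4222, 0.2812, 0.2238]
orientation: [0.001, 3.139, 0.002]
ft_force: [1.4, 0.4, -2.0]
finger_gap: 0.429
gripper_force: 30.0
```

>>> send_rows(
  rows=[
    [[1, 0, 0, 0, 0, 0, 0], [1, 0, 0, 0, 0, 0, 0]],
  ],
)

```text
time_s: 9.68
eef_pos: [0.422, 0.281, 0.2208]
orientation: [0.001, 3.14, 0.002]
ft_force: [0.7, -0.2, -2.2]
finger_gap: 0.426
gripper_force: 30.0
```

>>> send_rows(
  rows=[
    [[1, -0.007, -0.02, 0, 0, 0, 0], [1, -0.016, -0.045, 0, 0, 0, 0], [1, -0.027, -0.075, 0, 0, 0, 0], [1, -0.038, -0.105, 0, 0, 0, 0], [1, -0.0495, -0.137, 0, 0, 0, 0]],
  ],
)

```text
time_s: 10.1
eef_pos: [0.4705, 0.1425, 0.2182]
orientation: [-0.0, -3.138, 0.001]
ft_force: [0.3, 0.2, -2.9]
finger_gap: 0.427
gripper_force: 30.0
```

>>> send_rows(
  rows=[
    [[1, -0.01, -0.027, 0, 0, 0, 0], [1, -0.02, -0.055, 0, 0, 0, 0], [1, -0.03, -0.082, 0, 0, 0, 0], [1, -0.04, -0.11, 0, 0, 0, 0], [1, -0.0495, -0.137, 0, 0, 0, 0]],
  ],
)

```text
time_s: 10.52
eef_pos: [0.52, 0.0054, 0.218]
orientation: [-0.001, -3.138, -0.0]
ft_force: [0.0, 0.9, -2.2]
finger_gap: 0.43
gripper_force: 30.0
```

>>> send_rows(
  rows=[
    [[1, -0.01, -0.027, 0, 0, 0, 0], [1, -0.02, -0.055, 0, 0, 0, 0], [1, -0.03, -0.082, 0, 0, 0, 0], [1, -0.04, -0.11, 0, 0, 0, 0], [1, -0.0495, -0.137, 0, 0, 0, 0]],
  ],
)

```text
time_s: 10.93
eef_pos: [0.5695, -0.1314, 0.2178]
orientation: [-0.001, -3.138, -0.002]
ft_force: [0.3, 0.4, -3.4]
finger_gap: 0.428
gripper_force: 30.0
```

>>> send_rows(
  rows=[
    [[1, -0.012, -0.035, 0, 0, 0, 0], [1, -0.024, -0.067, 0, 0, 0, 0], [1, -0.035, -0.097, 0, 0, 0, 0], [1, -0.044, -0.122, 0, 0, 0, 0], [1, -0.0495, -0.137, 0, 0, 0, 0]],
  ],
)

```text
time_s: 11.35
eef_pos: [0.619, -0.2696, 0.217]
orientation: [-0.003, -3.138, -0.002]
ft_force: [0.6, 0.2, -3.3]
finger_gap: 0.425
gripper_force: 30.0
```

>>> send_rows(
  rows=[
    [[1, 0, 0, 0, 0, 0, 0], [1, 0, 0, 0, 0, 0, 0], [1, 0, 0, 0, 0, 0, 0]],
  ],
)

```text
time_s: 11.6
eef_pos: [0.6188, -0.2662, 0.2185]
orientation: [-0.001, -3.139, -0.002]
ft_force: [-0.4, -0.1, -2.1]
finger_gap: 0.429
gripper_force: 30.0
```

>>> send_rows(
  rows=[
    [[1, -0.001, -0.001, 0.035, 0, 0, 0], [1, -0.001, -0.001, 0.07, 0, 0, 0], [1, -0.001, -0.001, 0.1, 0, 0, 0], [1, -0.001, -0.001, 0.125, 0, 0, 0], [1, -0.001, -0.001, 0.143, 0, 0, 0]],
  ],
)

```text
time_s: 12.02
eef_pos: [0.6191, -0.2663, 0.0742]
orientation: [0.001, -3.138, -0.003]
ft_force: [0.1, 0.1, -3.5]
finger_gap: 0.429
gripper_force: 30.0
```

>>> send_rows(
  rows=[
    [[1, 0, 0, 0.004, 0, 0, 0], [1, 0, 0, 0.008, 0, 0, 0], [1, 0, 0, 0.0115, 0, 0, 0], [1, 0, 0, 0.0115, 0, 0, 0], [1, 0, 0, 0.0115, 0, 0, 0]],
  ],
)

```text
time_s: 12.43
eef_pos: [0.6209, -0.2683, 0.0668]
orientation: [0.001, 3.14, -0.001]
ft_force: [0.3, 0.3, -2.3]
finger_gap: 0.431
gripper_force: 30.0
```

>>> send_rows(
  rows=[
    [[-0.3, 0, 0, 0, 0, 0, 0], [-0.3, 0, 0, 0, 0, 0, 0], [-0.3, 0, 0, 0, 0, 0, 0], [-0.3, 0, 0, 0, 0, 0, 0], [-0.3, 0, 0, 0, 0, 0, 0]],
  ],
)

```text
time_s: 12.85
eef_pos: [0.6206, -0.2683, 0.0659]
orientation: [0.001, 3.141, -0.0]
ft_force: [-0.7, -0.1, 0.6]
finger_gap: 0.643
gripper_force: 0.0
```

>>> send_rows(
  rows=[
    [[-0.3, 0, 0, -0.03, 0, 0, 0], [-0.3, 0, 0, -0.065, 0, 0, 0], [-0.3, 0, 0, -0.1, 0, 0, 0], [-0.3, 0, 0, -0.13, 0, 0, 0], [-0.3, 0, 0, -0.155, 0, 0, 0]],
  ],
)

```text
time_s: 13.27
eef_pos: [0.6208, -0.2684, 0.2236]
orientation: [0.001, 3.14, -0.002]
ft_force: [0.7, -0.2, 0.1]
finger_gap: 0.651
gripper_force: 0.0
```

>>> send_rows(
  rows=[
    [[-0.3, 0, 0, 0, 0, 0, 0], [-0.3, 0, 0, 0, 0, 0, 0]],
  ],
)

```text
time_s: 13.43
eef_pos: [0.6209, -0.2684, 0.222]
orientation: [0.001, 3.139, -0.002]
ft_force: [-0.8, -0.9, -1.3]
finger_gap: 0.652
gripper_force: 0.0
```

>>> send_rows(
  rows=[
    [[-0.3, 0.035, -0.011, 0, 0, 0, 0], [-0.3, 0.074, -0.024, 0, 0, 0, 0], [-0.3, 0.113, -0.037, 0, 0, 0, 0], [-0.3, 0.15, -0.049, 0, 0, 0, 0], [-0.3, 0.169, -0.055, 0, 0, 0, 0]],
  ],
)

```text
time_s: 13.85
eef_pos: [0.4476, -0.3233, 0.2191]
orientation: [-0.003, -3.139, -0.003]
ft_force: [-0.1, -0.7, 0.4]
finger_gap: 0.649
gripper_force: 0.0
```

>>> send_rows(
  rows=[
    [[-0.3, 0, 0, 0, 0, 0, 0], [-0.3, 0, 0, 0, 0, 0, 0], [-0.3, 0, 0, 0, 0, 0, 0]],
  ],
)

```text
time_s: 14.1
eef_pos: [0.4518, -0.3228, 0.2199]
orientation: [-0.001, -3.141, -0.001]
ft_force: [-0.5, 0.3, -0.2]
finger_gap: 0.65
gripper_force: 0.0
```

Run:
```python
from h import *
from plant import imaging
d=imaging.get_image("side");cv2.imwrite("pics/side1.png",d["img"]);[print(*p) for p in props(cloud(d),box=(.39,.68,-.4,.35))]
```

```text
[253. 221.] 19 0.108 [ 463.2 -159.2] [ 3.1 28. ] 1.2
[324. 251.] 445 0.109 [ 619.7 -269. ] [42.4 40. ] 88.7
[290. 259.] 70 0.075 [ 537.  -267.2] [39.3 18.1] 16.7
[260. 284.] 201 0.08 [ 452.5 -323.3] [37.5 37. ] 40.9
```

>>> send_rows(
  rows=[
    [[-0.3, 0, -0.001, 0.04, 0, 0, 0], [-0.3, 0, -0.001, 0.08, 0, 0, 0], [-0.3, 0, -0.001, 0.12, 0, 0, 0], [-0.3, 0, -0.001, 0.155, 0, 0, 0], [-0.3, 0, -0.001, 0.176, 0, 0, 0]],
  ],
)

```text
time_s: 14.57
eef_pos: [0.4509, -0.3223, 0.0405]
orientation: [0.001, -3.138, -0.005]
ft_force: [-0.5, 1.3, -0.1]
finger_gap: 0.649
gripper_force: 0.0
```

>>> send_rows(
  rows=[
    [[-0.3, 0, 0, 0, 0, 0, 0], [1, 0, 0, 0, 0, 0, 0], [1, 0, 0, 0, 0, 0, 0], [1, 0, 0, 0, 0, 0, 0], [1, 0, 0, 0, 0, 0, 0]],
  ],
  grip_force=25,
)

```text
time_s: 14.98
eef_pos: [0.4523, -0.3245, 0.0462]
orientation: [0.001, 3.14, -0.002]
ft_force: [-0.3, 0.6, 0.7]
finger_gap: 0.412
gripper_force: 0.5
```

>>> send_rows(
  rows=[
    [[1, 0, 0, 0, 0, 0, 0], [1, 0, 0, 0, 0, 0, 0], [1, 0, 0, 0, 0, 0, 0]],
  ],
)

```text
time_s: 15.23
eef_pos: [0.4522, -0.3245, 0.0462]
orientation: [0.001, 3.139, -0.002]
ft_force: [0.4, 2.3, 7.7]
finger_gap: 0.407
gripper_force: 25.0
```

>>> send_rows(
  rows=[
    [[1, 0, 0, -0.03, 0, 0, 0], [1, 0, 0, -0.07, 0, 0, 0], [1, 0, 0, -0.11, 0, 0, 0], [1, 0, 0, -0.15, 0, 0, 0], [1, 0, 0, -0.177, 0, 0, 0]],
  ],
)

```text
time_s: 15.65
eef_pos: [0.4519, -0.3245, 0.2261]
orientation: [0.001, 3.138, -0.005]
ft_force: [1.1, -0.2, -0.6]
finger_gap: 0.404
gripper_force: 25.0
```

>>> send_rows(
  rows=[
    [[1, 0, 0, 0, 0, 0, 0], [1, 0, 0, 0, 0, 0, 0]],
  ],
)

```text
time_s: 15.82
eef_pos: [0.4517, -0.3244, 0.2231]
orientation: [0.001, 3.139, -0.003]
ft_force: [-0.1, 0.2, -1.8]
finger_gap: 0.407
gripper_force: 25.0
```

>>> send_rows(
  rows=[
    [[1, 0.001, 0.022, 0, 0, 0, 0], [1, 0.002, 0.05, 0, 0, 0, 0], [1, 0.004, 0.082, 0, 0, 0, 0], [1, 0.006, 0.116, 0, 0, 0, 0], [1, 0.007, 0.152, 0, 0, 0, 0]],
  ],
)

```text
time_s: 16.23
eef_pos: [0.4432, -0.1706, 0.2199]
orientation: [-0.003, -3.139, -0.002]
ft_force: [1.0, 0.7, -1.6]
finger_gap: 0.405
gripper_force: 25.0
```

>>> send_rows(
  rows=[
    [[1, 0.001, 0.03, 0, 0, 0, 0], [1, 0.003, 0.06, 0, 0, 0, 0], [1, 0.004, 0.091, 0, 0, 0, 0], [1, 0.006, 0.122, 0, 0, 0, 0], [1, 0.007, 0.152, 0, 0, 0, 0]],
  ],
)

```text
time_s: 16.65
eef_pos: [0.4363, -0.0185, 0.2201]
orientation: [-0.001, -3.139, -0.001]
ft_force: [1.3, -0.2, -1.3]
finger_gap: 0.404
gripper_force: 25.0
```

>>> send_rows(
  rows=[
    [[1, 0.001, 0.03, 0, 0, 0, 0], [1, 0.003, 0.06, 0, 0, 0, 0], [1, 0.004, 0.091, 0, 0, 0, 0], [1, 0.006, 0.122, 0, 0, 0, 0], [1, 0.007, 0.152, 0, 0, 0, 0]],
  ],
)

```text
time_s: 17.07
eef_pos: [0.4295, 0.1333, 0.2201]
orientation: [-0.001, -3.139, 0.001]
ft_force: [0.2, 0.1, -1.1]
finger_gap: 0.405
gripper_force: 25.0
```

>>> send_rows(
  rows=[
    [[1, 0.001, 0.036, 0, 0, 0, 0], [1, 0.003, 0.072, 0, 0, 0, 0], [1, 0.005, 0.106, 0, 0, 0, 0], [1, 0.007, 0.135, 0, 0, 0, 0], [1, 0.008, 0.151, 0, 0, 0, 0]],
  ],
)

```text
time_s: 17.48
eef_pos: [0.4216, 0.2852, 0.2198]
orientation: [0.001, -3.139, 0.001]
ft_force: [0.2, -0.8, -1.2]
finger_gap: 0.406
gripper_force: 25.0
```

>>> send_rows(
  rows=[
    [[1, 0, 0, 0, 0, 0, 0], [1, 0, 0, 0, 0, 0, 0], [1, 0, 0, 0, 0, 0, 0]],
  ],
)

```text
time_s: 17.73
eef_pos: [0.4225, 0.282, 0.2206]
orientation: [-0.001, -3.14, 0.002]
ft_force: [-1.3, 0.0, -1.3]
finger_gap: 0.406
gripper_force: 25.0
```

>>> send_rows(
  rows=[
    [[1, 0, 0, 0.04, 0, 0, 0], [1, 0, 0, 0.08, 0, 0, 0], [1, 0, 0, 0.115, 0, 0, 0], [1, 0, 0, 0.145, 0, 0, 0], [1, 0, 0, 0.163, 0, 0, 0]],
  ],
)

```text
time_s: 18.15
eef_pos: [0.4216, 0.2809, 0.0555]
orientation: [-0.004, -3.138, 0.003]
ft_force: [-1.1, -0.0, -0.9]
finger_gap: 0.406
gripper_force: 25.0
```

>>> send_rows(
  rows=[
    [[1, 0, 0, 0.005, 0, 0, 0], [1, 0, 0, 0.01, 0, 0, 0], [1, 0, 0, 0.0135, 0, 0, 0], [1, 0, 0, 0.0135, 0, 0, 0], [1, 0, 0, 0.0135, 0, 0, 0]],
  ],
)

```text
time_s: 18.57
eef_pos: [0.4236, 0.2831, 0.0462]
orientation: [0.002, 3.14, 0.001]
ft_force: [0.1, -0.0, -2.2]
finger_gap: 0.405
gripper_force: 25.0
```

>>> send_rows(
  rows=[
    [[-0.3, 0, 0, 0, 0, 0, 0], [-0.3, 0, 0, 0, 0, 0, 0], [-0.3, 0, 0, 0, 0, 0, 0], [-0.3, 0, 0, 0, 0, 0, 0], [-0.3, 0, 0, 0, 0, 0, 0]],
  ],
)

```text
time_s: 18.98
eef_pos: [0.423, 0.283, 0.0453]
orientation: [0.001, 3.141, 0.0]
ft_force: [0.1, 0.6, 0.1]
finger_gap: 0.647
gripper_force: 0.0
```

>>> send_rows(
  rows=[
    [[-0.3, 0, 0, -0.03, 0, 0, 0], [-0.3, 0, 0, -0.065, 0, 0, 0], [-0.3, 0, 0, -0.105, 0, 0, 0], [-0.3, 0, 0, -0.145, 0, 0, 0], [-0.3, 0, 0, -0.175, 0, 0, 0]],
  ],
)

```text
time_s: 19.4
eef_pos: [0.4232, 0.2831, 0.2235]
orientation: [0.001, 3.139, 0.002]
ft_force: [0.9, -0.4, 0.3]
finger_gap: 0.656
gripper_force: 0.0
```

>>> send_rows(
  rows=[
    [[-0.3, 0, 0, 0, 0, 0, -0.12], [-0.3, 0, 0, 0, 0, 0, -0.24], [-0.3, 0, 0, 0, 0, 0, -0.36], [-0.3, 0, 0, 0, 0, 0, -0.48], [-0.3, 0, 0, 0, 0, 0, -0.6]],
  ],
)

```text
time_s: 19.82
eef_pos: [0.4228, 0.2829, 0.2202]
orientation: [-0.936, 2.999, 0.0]
ft_force: [-1.3, 0.2, -0.8]
finger_gap: 0.652
gripper_force: 0.0
```

>>> send_rows(
  rows=[
    [[-0.3, 0, 0, 0, 0, 0, -0.115], [-0.3, 0, 0, 0, 0, 0, -0.115], [-0.3, 0, 0, 0, 0, 0, -0.115]],
  ],
)

```text
time_s: 20.07
eef_pos: [0.4229, 0.2829, 0.2201]
orientation: [1.093, -2.945, -0.0]
ft_force: [0.4, -0.6, -0.3]
finger_gap: 0.649
gripper_force: 0.0
```

Run:
```python
from h import *
from plant import imaging,robot
d=imaging.get_image("side");[print(*p) for p in props(cloud(d),box=(.39,.68,-.4,.35))]
from scipy.spatial.transform import Rotation as R
o=robot.get_obs();p=o["eef_pos"];M=R.from_rotvec(o["orientation"]).as_matrix();print(p,np.degrees(np.arctan2(M[1,1],M[0,1])))
print(M.T@(np.array([.4487,.1165,p[2]])-p))
```

```text
[216. 119.] 101 0.079 [422.6 278.7] [35.1 36.3] 13.8
[270. 127.] 103 0.08 [589.1 215.2] [35.1 37.2] 24.0
[231. 150.] 319 0.108 [449. 116.] [42.1 42.2] 40.2
[258. 221.] 362 0.109 [ 479.6 -155.1] [44.9 39.8] 82.5
[324. 251.] 439 0.109 [ 619.8 -269.1] [40.4 42.9] 0.2
[287. 254.] 255 0.093 [ 533.5 -255. ] [32. 31.] 54.0
[0.42284926 0.28292371 0.22011383] 130.68376882515616
[ 8.88857826e-02 -1.43053942e-01  1.85584208e-06]
```

>>> send_rows(
  rows=[
    [[-0.3, 0.02, -0.032, 0, 0, 0, 0], [-0.3, 0.042, -0.067, 0, 0, 0, 0], [-0.3, 0.062, -0.1, 0, 0, 0, 0], [-0.3, 0.08, -0.129, 0, 0, 0, 0], [-0.3, 0.089, -0.143, 0, 0, 0, 0]],
  ],
)

```text
time_s: 20.53
eef_pos: [0.4495, 0.1137, 0.2202]
orientation: [-1.091, 2.946, -0.001]
ft_force: [0.6, 0.6, 0.2]
finger_gap: 0.65
gripper_force: 0.0
```

>>> send_rows(
  rows=[
    [[-0.3, 0, 0, 0, 0, 0, 0], [-0.3, 0, 0, 0, 0, 0, 0], [-0.3, 0, 0, 0, 0, 0, 0]],
  ],
)

```text
time_s: 20.78
eef_pos: [0.4493, 0.1173, 0.2202]
orientation: [-1.096, 2.944, 0.0]
ft_force: [0.2, 0.8, 0.1]
finger_gap: 0.646
gripper_force: 0.0
```

>>> send_rows(
  rows=[
    [[-0.3, 0, 0, 0.04, 0, 0, 0], [-0.3, 0, 0, 0.08, 0, 0, 0], [-0.3, 0, 0, 0.115, 0, 0, 0], [-0.3, 0, 0, 0.14, 0, 0, 0], [-0.3, 0, 0, 0.157, 0, 0, 0]],
  ],
)

```text
time_s: 21.2
eef_pos: [0.4479, 0.1177, 0.0606]
orientation: [1.098, -2.94, -0.001]
ft_force: [-0.3, -0.2, 0.1]
finger_gap: 0.65
gripper_force: 0.0
```

>>> send_rows(
  rows=[
    [[-0.3, 0, 0, 0, 0, 0, 0], [1, 0, 0, 0, 0, 0, 0], [1, 0, 0, 0, 0, 0, 0], [1, 0, 0, 0, 0, 0, 0], [1, 0, 0, 0, 0, 0, 0]],
  ],
  grip_force=30,
)

```text
time_s: 21.62
eef_pos: [0.45, 0.1169, 0.0643]
orientation: [-1.098, 2.941, -0.001]
ft_force: [-1.8, 0.7, 6.8]
finger_gap: 0.427
gripper_force: 30.0
```

>>> send_rows(
  rows=[
    [[1, 0, 0, 0, 0, 0, 0], [1, 0, 0, 0, 0, 0, 0], [1, 0, 0, 0, 0, 0, 0]],
  ],
)

```text
time_s: 21.87
eef_pos: [0.45, 0.1169, 0.0643]
orientation: [-1.097, 2.942, -0.0]
ft_force: [-1.6, 1.6, 7.9]
finger_gap: 0.428
gripper_force: 30.0
```

>>> send_rows(
  rows=[
    [[1, 0, 0, -0.03, 0, 0, 0], [1, 0, 0, -0.065, 0, 0, 0], [1, 0, 0, -0.1, 0, 0, 0], [1, 0, 0, -0.135, 0, 0, 0], [1, 0, 0, -0.158, 0, 0, 0]],
  ],
)

```text
time_s: 22.28
eef_pos: [0.4497, 0.1167, 0.2248]
orientation: [-1.097, 2.94, -0.001]
ft_force: [0.6, -0.4, -2.8]
finger_gap: 0.429
gripper_force: 30.0
```

>>> send_rows(
  rows=[
    [[1, 0, 0, 0, 0, 0, 0.12], [1, 0, 0, 0, 0, 0, 0.24], [1, 0, 0, 0, 0, 0, 0.36], [1, 0, 0, 0, 0, 0, 0.48], [1, 0, 0, 0, 0, 0, 0.6]],
  ],
)

```text
time_s: 22.7
eef_pos: [0.4491, 0.1165, 0.2215]
orientation: [-0.17, 3.137, 0.0]
ft_force: [-0.5, -0.1, -2.2]
finger_gap: 0.43
gripper_force: 30.0
```

>>> send_rows(
  rows=[
    [[1, 0, 0, 0, 0, 0, 0.115], [1, 0, 0, 0, 0, 0, 0.115], [1, 0, 0, 0, 0, 0, 0.115]],
  ],
)

```text
time_s: 22.95
eef_pos: [0.4492, 0.1166, 0.2213]
orientation: [-0.004, 3.141, 0.0]
ft_force: [-0.4, 0.6, -1.8]
finger_gap: 0.425
gripper_force: 30.0
```

>>> send_rows(
  rows=[
    [[1, 0, -0.022, 0, 0, 0, 0], [1, 0, -0.048, 0, 0, 0, 0], [1, -0.001, -0.08, 0, 0, 0, 0], [1, -0.001, -0.114, 0, 0, 0, 0], [1, -0.0015, -0.147, 0, 0, 0, 0]],
  ],
)

```text
time_s: 23.37
eef_pos: [0.4504, -0.0318, 0.2214]
orientation: [-0.007, 3.141, -0.0]
ft_force: [1.5, 0.3, -3.0]
finger_gap: 0.425
gripper_force: 30.0
```

>>> send_rows(
  rows=[
    [[1, 0, -0.03, 0, 0, 0, 0], [1, 0, -0.06, 0, 0, 0, 0], [1, -0.001, -0.09, 0, 0, 0, 0], [1, -0.001, -0.119, 0, 0, 0, 0], [1, -0.0015, -0.148, 0, 0, 0, 0]],
  ],
)

```text
time_s: 23.78
eef_pos: [0.4518, -0.1799, 0.2213]
orientation: [-0.005, 3.141, -0.0]
ft_force: [0.2, -0.2, -3.0]
finger_gap: 0.428
gripper_force: 30.0
```

>>> send_rows(
  rows=[
    [[1, 0, -0.036, 0, 0, 0, 0], [1, 0, -0.07, 0, 0, 0, 0], [1, -0.001, -0.102, 0, 0, 0, 0], [1, -0.001, -0.131, 0, 0, 0, 0], [1, -0.0015, -0.147, 0, 0, 0, 0]],
  ],
)

```text
time_s: 24.2
eef_pos: [0.453, -0.3283, 0.2211]
orientation: [-0.003, 3.142, -0.001]
ft_force: [0.2, 0.0, -2.8]
finger_gap: 0.427
gripper_force: 30.0
```

>>> send_rows(
  rows=[
    [[1, 0, 0, 0, 0, 0, 0], [1, 0, 0, 0, 0, 0, 0], [1, 0, 0, 0, 0, 0, 0]],
  ],
)

```text
time_s: 24.45
eef_pos: [0.4533, -0.3247, 0.221]
orientation: [0.002, -3.141, -0.001]
ft_force: [-0.1, -0.4, -2.3]
finger_gap: 0.429
gripper_force: 30.0
```

>>> send_rows(
  rows=[
    [[1, 0, 0, 0.035, 0, 0, 0], [1, 0, 0, 0.07, 0, 0, 0], [1, 0, 0, 0.1, 0, 0, 0], [1, 0, 0, 0.127, 0, 0, 0], [1, 0, 0, 0.145, 0, 0, 0]],
  ],
)

```text
time_s: 24.87
eef_pos: [0.4528, -0.3236, 0.0739]
orientation: [0.003, -3.14, -0.003]
ft_force: [0.4, 0.0, -2.6]
finger_gap: 0.426
gripper_force: 30.0
```

>>> send_rows(
  rows=[
    [[1, 0, 0, 0.005, 0, 0, 0], [1, 0, 0, 0.01, 0, 0, 0], [1, 0, 0, 0.0135, 0, 0, 0], [1, 0, 0, 0.0135, 0, 0, 0], [1, 0, 0, 0.0135, 0, 0, 0]],
  ],
)

```text
time_s: 25.28
eef_pos: [0.4543, -0.3257, 0.0641]
orientation: [0.0, 3.14, -0.002]
ft_force: [-0.9, 1.4, 3.2]
finger_gap: 0.428
gripper_force: 30.0
```

>>> send_rows(
  rows=[
    [[-0.3, 0, 0, 0, 0, 0, 0], [-0.3, 0, 0, 0, 0, 0, 0], [-0.3, 0, 0, 0, 0, 0, 0], [-0.3, 0, 0, 0, 0, 0, 0], [-0.3, 0, 0, 0, 0, 0, 0]],
  ],
)

```text
time_s: 25.7
eef_pos: [0.4535, -0.3255, 0.0628]
orientation: [0.001, 3.141, -0.0]
ft_force: [-0.3, 0.1, -0.8]
finger_gap: 0.648
gripper_force: 0.0
```

>>> send_rows(
  rows=[
    [[-0.3, 0, 0, -0.03, 0, 0, 0], [-0.3, 0, 0, -0.065, 0, 0, 0], [-0.3, 0, 0, -0.1, 0, 0, 0], [-0.3, 0, 0, -0.13, 0, 0, 0], [-0.3, 0, 0, -0.155, 0, 0, 0]],
  ],
)

```text
time_s: 26.12
eef_pos: [0.4537, -0.3256, 0.2202]
orientation: [0.001, 3.14, -0.002]
ft_force: [0.4, 0.2, 0.4]
finger_gap: 0.652
gripper_force: 0.0
```

>>> send_rows(
  rows=[
    [[-0.3, -0.007, 0.028, 0, 0, 0, 0], [-0.3, -0.015, 0.06, 0, 0, 0, 0], [-0.3, -0.022, 0.09, 0, 0, 0, 0], [-0.3, -0.029, 0.12, 0, 0, 0, 0], [-0.3, -0.036, 0.15, 0, 0, 0, 0]],
  ],
)

```text
time_s: 26.53
eef_pos: [0.4896, -0.1741, 0.2177]
orientation: [0.002, 3.141, -0.0]
ft_force: [0.7, -0.8, 0.5]
finger_gap: 0.651
gripper_force: 0.0
```

>>> send_rows(
  rows=[
    [[-0.3, -0.009, 0.037, 0, 0, 0, 0], [-0.3, -0.018, 0.074, 0, 0, 0, 0], [-0.3, -0.027, 0.108, 0, 0, 0, 0], [-0.3, -0.033, 0.138, 0, 0, 0, 0], [-0.3, -0.036, 0.151, 0, 0, 0, 0]],
  ],
)

```text
time_s: 26.95
eef_pos: [0.526, -0.0213, 0.2177]
orientation: [-0.002, 3.141, 0.001]
ft_force: [0.1, -0.4, 0.1]
finger_gap: 0.648
gripper_force: 0.0
```

>>> send_rows(
  rows=[
    [[-0.3, 0, 0, 0, 0, 0, 0], [-0.3, 0, 0, 0, 0, 0, 0], [-0.3, 0, 0, 0, 0, 0, 0]],
  ],
)

```text
time_s: 27.2
eef_pos: [0.5256, -0.0252, 0.2176]
orientation: [-0.002, -3.141, 0.0]
ft_force: [0.5, -0.9, -0.3]
finger_gap: 0.65
gripper_force: 0.0
```

Run:
```python
from h import *
from plant import imaging
d=imaging.get_image("side");cv2.imwrite("pics/side2.png",d["img"]);[print(*p) for p in props(cloud(d),zmin=.05,box=(.39,.68,-.4,.35))]
```

```text
[216. 121.] 146 0.078 [423.  281.8] [37.1 37.3] 24.7
[240. 135.] 115 0.057 [492.4 214.3] [86. 79.] 79.9
[266. 189.] 143 0.066 [526.2 -25. ] [36.9 35.6] 60.2
[258. 223.] 423 0.109 [ 479.4 -155.1] [43.  39.8] 83.3
[324. 253.] 519 0.108 [ 619.9 -269.7] [42.7 40.1] 88.1
[287. 257.] 409 0.092 [ 533.2 -254.9] [31.  29.2] 76.1
[261. 283.] 520 0.109 [ 453.7 -326.7] [41.1 39.7] 90.0
```

View pics/side2.png

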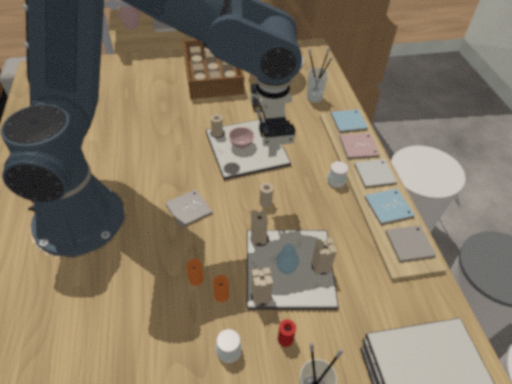

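The picture shows the three tall props round the vase, the set-aside tube at (266,195) and the empty bowl-shelf patch at (231,168).

>>> send_rows(
  rows=[
    [[-0.3, 0, 0, 0.04, 0, 0, 0], [-0.3, 0, 0, 0.08, 0, 0, 0], [-0.3, 0, 0, 0.12, 0, 0, 0], [-0.3, 0, 0, 0.16, 0, 0, 0], [-0.3, 0, 0, 0.186, 0, 0, 0]],
  ],
)

```text
time_s: 27.67
eef_pos: [0.5241, -0.0254, 0.0285]
orientation: [-0.004, -3.139, -0.001]
ft_force: [0.2, -0.1, -1.2]
finger_gap: 0.646
gripper_force: 0.0
```

>>> send_rows(
  rows=[
    [[-0.3, 0, 0, 0, 0, 0, 0], [1, 0, 0, 0, 0, 0, 0], [1, 0, 0, 0, 0, 0, 0], [1, 0, 0, 0, 0, 0, 0], [1, 0, 0, 0, 0, 0, 0]],
  ],
  grip_force=25,
)

```text
time_s: 28.08
eef_pos: [0.5268, -0.0247, 0.0334]
orientation: [0.002, 3.139, -0.001]
ft_force: [0.1, 1.4, 1.0]
finger_gap: 0.41
gripper_force: 0.4
```

>>> send_rows(
  rows=[
    [[1, 0, 0, 0, 0, 0, 0], [1, 0, 0, 0, 0, 0, 0], [1, 0, 0, 0, 0, 0, 0]],
  ],
)

```text
time_s: 28.33
eef_pos: [0.5268, -0.0247, 0.0334]
orientation: [0.001, 3.139, -0.001]
ft_force: [-1.0, -1.0, 8.3]
finger_gap: 0.406
gripper_force: 25.0
```

>>> send_rows(
  rows=[
    [[1, 0, 0, -0.03, 0, 0, 0], [1, 0, 0, -0.07, 0, 0, 0], [1, 0, 0, -0.11, 0, 0, 0], [1, 0, 0, -0.15, 0, 0, 0], [1, 0, 0, -0.188, 0, 0, 0]],
  ],
)

```text
time_s: 28.75
eef_pos: [0.5254, -0.0244, 0.2227]
orientation: [0.001, 3.14, -0.0]
ft_force: [1.2, -0.2, -1.6]
finger_gap: 0.403
gripper_force: 25.0
```

>>> send_rows(
  rows=[
    [[1, 0.015, 0.026, 0, 0, 0, 0], [1, 0.035, 0.06, 0, 0, 0, 0], [1, 0.055, 0.095, 0, 0, 0, 0], [1, 0.07, 0.123, 0, 0, 0, 0], [1, 0.08, 0.139, 0, 0, 0, 0]],
  ],
)

```text
time_s: 29.17
eef_pos: [0.4441, 0.1167, 0.2205]
orientation: [-0.001, 3.141, 0.001]
ft_force: [-0.4, -0.2, -1.8]
finger_gap: 0.402
gripper_force: 25.0
```

>>> send_rows(
  rows=[
    [[1, 0, 0, 0, 0, 0, 0], [1, 0, 0, 0, 0, 0, 0], [1, 0, 0, 0, 0, 0, 0]],
  ],
)

```text
time_s: 29.42
eef_pos: [0.4462, 0.1143, 0.2201]
orientation: [0.001, 3.141, -0.0]
ft_force: [-0.2, 0.4, -1.5]
finger_gap: 0.407
gripper_force: 25.0
```

>>> send_rows(
  rows=[
    [[1, 0, 0, 0.04, 0, 0, 0], [1, 0, 0, 0.08, 0, 0, 0], [1, 0, 0, 0.115, 0, 0, 0], [1, 0, 0, 0.145, 0, 0, 0], [1, 0, 0, 0.161, 0, 0, 0]],
  ],
)

```text
time_s: 29.83
eef_pos: [0.4449, 0.1134, 0.0556]
orientation: [-0.004, -3.138, 0.001]
ft_force: [0.1, 0.4, -1.0]
finger_gap: 0.404
gripper_force: 25.0
```

>>> send_rows(
  rows=[
    [[1, 0, 0, 0.005, 0, 0, 0], [1, 0, 0, 0.01, 0, 0, 0], [1, 0, 0, 0.0135, 0, 0, 0], [1, 0, 0, 0.0135, 0, 0, 0], [1, 0, 0, 0.0135, 0, 0, 0]],
  ],
)

```text
time_s: 30.25
eef_pos: [0.447, 0.1144, 0.0463]
orientation: [0.002, 3.139, 0.001]
ft_force: [-0.4, -1.5, 0.4]
finger_gap: 0.405
gripper_force: 25.0
```

>>> send_rows(
  rows=[
    [[-0.3, 0, 0, 0, 0, 0, 0], [-0.3, 0, 0, 0, 0, 0, 0], [-0.3, 0, 0, 0, 0, 0, 0], [-0.3, 0, 0, 0, 0, 0, 0], [-0.3, 0, 0, 0, 0, 0, 0]],
  ],
)

```text
time_s: 30.67
eef_pos: [0.4459, 0.1146, 0.0452]
orientation: [0.001, 3.141, 0.0]
ft_force: [0.6, 0.3, -0.5]
finger_gap: 0.642
gripper_force: 0.0
```

>>> send_rows(
  rows=[
    [[-0.3, 0, 0, -0.03, 0, 0, 0], [-0.3, 0, 0, -0.065, 0, 0, 0], [-0.3, 0, 0, -0.105, 0, 0, 0], [-0.3, 0, 0, -0.145, 0, 0, 0], [-0.3, 0, 0, -0.18, 0, 0, 0]],
  ],
)

```text
time_s: 31.08
eef_pos: [0.4457, 0.1146, 0.2278]
orientation: [0.001, 3.14, 0.0]
ft_force: [1.8, 0.8, 0.1]
finger_gap: 0.654
gripper_force: 0.0
```

>>> send_rows(
  rows=[
    [[-0.3, 0.02, -0.02, 0, 0, 0, 0], [-0.3, 0.045, -0.04, 0, 0, 0, 0], [-0.3, 0.07, -0.065, 0, 0, 0, 0], [-0.3, 0.095, -0.09, 0, 0, 0, 0], [-0.3, 0.11, -0.11, 0, 0, 0, 0]],
  ],
)

```text
time_s: 31.5
eef_pos: [0.3334, 0.0039, 0.2249]
orientation: [-0.0, -3.141, 0.0]
ft_force: [1.2, -0.7, 0.4]
finger_gap: 0.651
gripper_force: 0.0
```

>>> send_rows(
  rows=[
    [[-0.3, 0, 0, 0, 0, 0, 0], [-0.3, 0, 0, 0, 0, 0, 0], [-0.3, 0, 0, 0, 0, 0, 0]],
  ],
)

```text
time_s: 31.75
eef_pos: [0.3363, 0.0049, 0.2253]
orientation: [0.002, 3.141, 0.0]
ft_force: [-0.9, 0.4, -0.1]
finger_gap: 0.651
gripper_force: 0.0
```

Run:
```python
from h import *
from plant import imaging
for n in("side","top"):
    d=imaging.get_image(n);cv2.imwrite(f"pics/{n}3.png",d["img"]);print(n);[print(*p) for p in props(cloud(d),zmin=.052,box=(.4,.68,-.4,.35))]
```

```text
side
[216. 121.] 140 0.079 [423.1 280.8] [35.5 37.2] 47.9
[270. 129.] 143 0.079 [589.  216.4] [38.1 36.4] 52.3
[239. 136.] 79 0.057 [490.3 211.1] [75.5 83.1] 35.0
[230. 156.] 170 0.079 [444.9 112.7] [35.8 40.2] 13.9
[258. 223.] 415 0.109 [ 479.3 -155.8] [43.2 39.7] 83.3
[324. 252.] 508 0.108 [ 620.1 -269.3] [43.6 41.5] 88.2
[287. 257.] 388 0.092 [ 533.2 -254.5] [33.1 29.1] 75.7
[261. 283.] 516 0.109 [ 454.1 -326.4] [42.8 39.9] 89.9
top
[345. 132.] 427 0.11 [ 618.4 -269.2] [39.8 40.2] 0.2
[156. 149.] 220 0.081 [586.9 216.1] [35.6 36.7] 53.8
[339. 167.] 353 0.095 [ 532.4 -255. ] [30.2 30.3] 28.3
[156. 186.] 174 0.058 [491.9 213.4] [80. 82.] 45.7
[303. 186.] 365 0.111 [ 478.5 -155.5] [40.3 40.6] 83.4
[373. 195.] 431 0.111 [ 452.4 -326.9] [41.2 39.7] 89.6
[128. 213.] 238 0.081 [422.1 280.9] [36.  36.8] 38.3
```

View pics/side3.png

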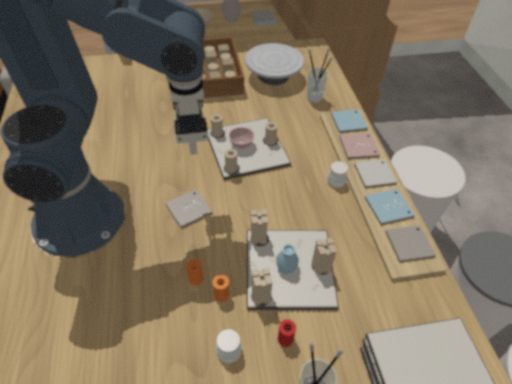

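The picture shows talls at (260,226), (324,256) and (261,287) round the vase. The shorts stand at (216,125), (271,133) and (231,160) round the bowl. Every prop measures within about 4 mm of its patch centre at the right height, and the arm is clear.

```bash
python3 -c "
from plant import sign_off
print(sign_off())"
```

```text
the job is handed in; nothing more can be done
None
```

The job is handed in at about 32 s: three tall props on the vase's shelf and three short ones on the bowl's, each measured within about 4 mm of its patch centre, with the vase, bowl and already-correct props left in place; the hand-in call returned no verdict.

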